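Park the massage roller upright in its stand

ROBOT

A 6-joint arm with a two-finger parallel gripper is mounted at the origin on the work surface. World frame = base frame: x ahead of the robot, y to its left, z up, the work surface at z = 0. Lengths are in m, angles in rad, forces in N, time in s.
With the tool pointing down it reaches from about 0.35 to 0.775 m from the base axis. Payload 7.3 kg.
Tool frame: the origin (TCP) lies midway between the tips of the shut fingers; the grasp point (between the pads) lies 19 mm behind it (manip.grasp_offset is the distance from the TCP to the grasp point, in m); z points along the fingers, y is the line along which they close (so a half turn about z gives the same grasp; the last joint's range is limited). The gripper opens to 92 mm and grips with 3 to 60 N. Pads are 19 mm wide; open, the fingers measure 130 mm over their backs; the gripper's body (75 mm by 190 mm) begins 47 mm behind the grasp point.
Start: joints at [-1.366, 0.342, 1.524, -0, 1.275, -0.146], TCP at [0.18, -0.493, 0.227] pointing down, gripper open.
Joint ranges: [-2.53, 2.53], [-0.77, 2.02], [0.04, 2.7], [-1, 4.14], [0.28, 2.66], [-3.11, 3.11]. Speed limits (rad/s): [2.57, 2.57, 3.14, 3.14, 3.14, 3.14].

INTERFACE

Orientations are given as a unit quaternion [x, y, z, w].
In Python, from station import manip gives the robot as it stands.
- The arm moves only by the tool servo_tool, never from a script. Its argument "increments" is a list that holds one entry, the list of rows, each a list of 5 numbers: the opening, from 0 (shut) to 1 (fully open), then the shift along the tool's x, y, z each as a share of 0.1 m, from -1 to 1, then the turn about the tool's z as a share of 60 degrees, from -1 to 1. In form: [[[jaw, dx, dy, dz, spin], ...]]. A call has 1 to 12 rows; each row is the pose to reach, as a shift and turn from the pose commanded when the call began, along the tool's axes at that moment; what a row does not reach only later rows make up. A row lasts 1/8 s, in which the tool goes at most 62.5 mm and 10.7 degrees, less where a joint would pass 70% of its speed; a pose out of reach is approached as far as the arm can. A call with a number of a shift or a turn outside -1 to 1 is refused whole. A call with a gripper value outside its range is refused whole. The fingers move at their own pace and stop on an object; "force" is the grip in N (left out, the last holds). Time passes only in rows, so rows that repeat a pose let the fingers close. It gives the time, the measured TCP pose, the force, the opening and the grip force at its end, in the units of the state.
- manip.get_state(): the state, without advancing time (a new reading comes with each control period).
- manip.snapshot(name): name is "side" or "top"; returns a dict with "img" (480x640x3 uint8, red, green, blue), "range_z" (480x640 float32, m along the optical axis (not along the pixel's ray), 0 where there is no reading), "fx", "fy", "cx", "cy" (pixels), "cam_to_world" (4x4, takes a point from camera to world coordinates). Camera axes: x right, y down, z forward; pixel columns grow to the right and rows downward; lengths in m; the calibration is good to about 2 mm. A picture is of the moment at which its call begins.
- manip.sign_off(): hands the job in; it is judged then, once.
Trained networks look in the newest picture that a camera, given by its name, has taken for a name from the list of things; names that differ only in an ending like _2 or _b are one class to them, and where a whole thing is asked for, a point or a joint stands for the part that bears it (a point fixed in the world has none). Each returns a list of dicts, best first, with "score" (0 to 1); they miss things now and then, are a little off and sometimes report something else, mostly with a low value. They report only what shows in the picture. A call takes as long as a camera call. They do not tell look-alikes from the thing itself.
- manip.boxes_of(camera, label): "location" ([column, row] in pixels, amid what is visible of it).
- manip.cut_out(camera, label): "region" (480x640 bool, what is visible of it) and "location" ([column, row] in pixels, amid what is visible of it).
The state is a dict: "clock": time; "joint_positions": joint angles; "dq": joint speeds; "effort": joint torques, N m; "position": TCP position; "ee_rot": TCP orientation; "contact_force": force on the tool from outside, world axes, zero at the start; "wrist_torque": the same for the moment, N m; "width": finger opening in m; "gripper_force": force on a finger pad.
Only numpy, scipy, OpenCV 4.12 (cv2) and the standard library are available. Lean on these libraries where they do the work, as an engineer would, in place of code of your own. Each camera call takes 0.05 s, during which the arm holds its last target. There are 200 camera calls.

TASK

Put the wooden massage roller away upright: work its foot fully home over the lip into the blue foot cup at the end of the trough, stand it up there, and press its neck gently into the spring clip on the column until the brass jaws snap shut in front of it and it stays standing by itself. Do not ram it or drop it on the shelf, and leave the other things where they are.

Things in the scene. Friction and masses are not known exactly. Their poses are not given: they have to be found in the camera images.
- stand: White parking stand screwed to the shelf. Origin on the shelf right below the place where the roller's axis stands when parked; +x (stand frame) points from the trough to the steel column, z up. From -x to +x: white trough, blue foot cup, column with the spring clip. Base plate 8 mm thick, x = -172 to +63 mm, 78 mm wide
- trough (a point): outer end of the white trough's floor, in the middle (stand x = -160 mm, 40 mm above the shelf). The floor, 6 mm thick, runs on to x = -35 mm between lips 40 mm apart whose tops are 57 mm above the shelf; open at both ends. The parked-to-be roller's head juts out past this end, with free air below it
- cup (a point): centre of the blue foot cup's floor, 40 mm above the shelf, stand x = y = 0. The floor runs from a 5 mm high front lip (x = -29 to -12 mm, top at 45 mm, just under the lying roller's rod) to a back wall at x = +12 mm; side cheeks 30 mm apart from x = -25 mm on; wall and cheeks end 76 mm above the shelf; open above and on the trough side
- clip (a point): middle of the clip's seat, 178 mm above the shelf, stand x = y = 0. Clip on a column (x = 26 to 38 mm, 206 mm high), open to -x: back pad at x = +12 mm; at x = -13 mm two brass sprung jaws (16 mm rollers, z = 172 to 184 mm) 17 mm apart, which the 24 mm neck forces open (4 to 12 N); just below, a fixed steel guide: 27 mm slot, mouth flared to 53 mm at x = -52 mm
- jaw_l (a joint): left brass jaw (+y of the stand), 0 m closed, up to 0.006 m pushed aside
- jaw_r (a joint): right brass jaw (-y of the stand), 0 m closed, up to 0.006 m pushed aside
- roller: Wooden massage roller, 215 mm long, about 0.15 kg: 24 mm rod with domed ends, ribbed beads 36 mm thick from 48 to 120 mm from the foot end. Origin mid-length on its axis; +x runs from foot to head (the longer bare handle, with a red band). At first it lies on its beads in the trough, axis level, 58 mm above the shelf, foot 20 to 50 mm short of home
- roller_foot (a point): the roller's foot end, tip of the dome, on the axis
- roller_head (a point): the roller's head end, tip of the dome, on the axis
- roller_neck (a point): point on the roller's axis 138 mm from the foot end, the part that belongs in the clip
- paperweight_center (a point): centre of the green glass paperweight ball, 60 mm across, sitting on the cork ring; a bystander
- organiser: blue seven-day pill organiser, 45 x 160 x 27 mm, lids closed, origin under its centre; a bystander
- dish: flat cork ring, 60 mm across and 14 mm high, under the glass ball, origin under its centre; a bystander
- bike_light: silver bike light lying on its side, about 92 mm long, 38 mm high; origin under its middle; a bystander
- cream_jar: white cream jar, 64 mm across, 55 mm high, origin under its centre; a bystander
- tumbler: blue ceramic tumbler, 72 mm across, 100 mm high, origin under its centre; a bystander
- lotion: green lotion bottle, 60 mm across, 150 mm high, origin under its centre; a bystander
- soap: yellow bar of soap, 55 x 85 x 28 mm, origin under its centre; a bystander
Things that resemble listed ones, but are neither listed nor needed, are in the scene too. What is shaped like the stand but green is not meant.

How it is judged:
At the end, for the whole second after the job is handed in: The roller stands upright head up (within 0.06 rad of the stand's vertical), its foot within 8 mm of the cup's floor centre, its neck within 6 mm of the clip's middle horizontally, both jaws sprung back (under 2 mm), and it is at rest (angle between the x axis of roller and the z axis of stand, either way round below 0.06 rad and height (world z) of roller_head above 0.235 m and horizontal distance between roller_neck and clip below 0.006 m and distance between roller_foot and cup below 0.008 m and value of joint each of jaw_l, jaw_r below 0.002 m and linear speed of roller below 0.02 m/s and angular speed of roller below 0.15 rad/s); the robot touches nothing.
It fails at once if the roller is rammed against the stand with more than 60 N (contact force between roller and stand above 60 N).
It fails at once if the arm or fingers bear on the stand with more than 25 N (contact force between any of the fingers, the arm and stand above 25 N).
It fails at once if a bystander is shifted by more than 30 mm (distance of any of organiser, dish, bike_light, cream_jar, tumbler, lotion, soap, paperweight_center from where it was at the start of the episode above 0.03 m).
It fails at once if the roller falls to the shelf (height (world z) of roller below 0.035 m).
It also fails if it takes over 64 s, if anything falls off the work surface, if the arm or the gripper's body presses on something with over 40 N, if the wrist force passes 120 N, or if a joint passes its speed limit or range.

## Working session

There is one attempt and no reset: what is moved stays moved. The work goes in short steps, Python scripts to look and compute and a tool call to move; the robot and the scene stay as the last step left them, time stands still between calls to the robot, and variables do not carry over. Pictures are saved under pics/ and viewed, at most 10 in all, crops included, and the job is handed in when it is done.

Besides the shell and the picture viewer there is one more tool, called after "Request:" as name(argument=value, ...), one argument or row to a line, values as JSON. servo_tool: Moves the arm, as the interface text tells. Shift numbers are shares of 0.1 m and turn numbers shares of 60 degrees, none past 1 either way. Its arguments: {"type":"object","properties":{"increments":{"type":"array"},"force":{"type":"number"}},"required":["increments"]}

```bash
mkdir -p pics; cat > h.py <<'E'
import numpy as np, cv2
from station import manip
def snap(c,name=None):
    s=manip.snapshot(c)
    if name: cv2.imwrite(f'pics/{name}.png',cv2.cvtColor(s['img'],cv2.COLOR_RGB2BGR))
    return s
def pts(s):
    z=s['range_z'];v,u=np.mgrid[0:480,0:640]
    P=np.stack([(u-s['cx'])/s['fx']*z,(v-s['cy'])/s['fy']*z,z,np.ones_like(z)],-1)
    return (P@np.array(s['cam_to_world']).T)[...,:3]
E
python3 - <<'E'
from h import *
for c in('top','side'):
    s=snap(c,c+'0');P=pts(s)
    print(c,np.round(s['cam_to_world'],3).tolist())
    for l in('stand','roller','roller_head','roller_foot','roller_neck','cup','clip','trough','jaw_l','jaw_r'):
        for d in manip.boxes_of(c,l)[:3]:
            u,v=np.round(d['location']).astype(int);print(l,round(d['score'],2),(u,v),np.round(P[v,u],3))
print(manip.get_state(), manip.grasp_offset)
E
```

```text
top [[0.02, -0.997, 0.074, 0.471], [-1.0, -0.021, -0.007, 0.021], [0.009, -0.074, -0.997, 1.372], [0.0, 0.0, 0.0, 1.0]]
stand 0.83 (np.int64(374), np.int64(332)) [ 0.325 -0.167  0.039]
stand 0.71 (np.int64(358), np.int64(257)) [ 0.539 -0.117  0.048]
roller 0.59 (np.int64(321), np.int64(244)) [ 0.572 -0.009  0.076]
roller_head 0.95 (np.int64(326), np.int64(243)) [ 0.575 -0.024  0.071]
roller_head 0.2 (np.int64(357), np.int64(259)) [ 0.527 -0.102  0.169]
roller_foot 0.84 (np.int64(325), np.int64(243)) [ 0.575 -0.021  0.077]
roller_foot 0.41 (np.int64(340), np.int64(192)) [ 0.732 -0.064  0.017]
roller_neck 0.83 (np.int64(327), np.int64(245)) [ 0.569 -0.026  0.075]
cup 0.77 (np.int64(358), np.int64(256)) [ 0.542 -0.117  0.045]
cup 0.7 (np.int64(379), np.int64(331)) [ 0.329 -0.181  0.041]
clip 0.92 (np.int64(373), np.int64(332)) [ 0.325 -0.164  0.041]
clip 0.7 (np.int64(356), np.int64(255)) [ 0.543 -0.109  0.068]
trough 0.87 (np.int64(377), np.int64(330)) [ 0.331 -0.175  0.039]
trough 0.63 (np.int64(357), np.int64(256)) [ 0.54  -0.112  0.069]
trough 0.41 (np.int64(326), np.int64(244)) [ 0
[... 1712 characters left out ...]
 'joint_positions': array([-1.36600307e+00,  3.42004663e-01,  1.52406963e+00, -1.71027191e-05,
        1.27538459e+00, -1.46008886e-01]), 'dq': array([-0.00212551,  0.0020786 , -0.00036714,  0.00099537,  0.00090046,
       -0.00187504]), 'effort': array([ 1.15515682e-04, -4.31140065e+01, -2.44482028e+01,  7.17761647e-02,
        4.81522561e-02, -1.39793286e-05]), 'position': array([ 0.18043613, -0.49305875,  0.2267487 ]), 'ee_rot': array([ 9.84656193e-01,  1.74505521e-01, -6.21204198e-06,  6.70935566e-05]), 'contact_force': array([ 0.09956495, -0.22838907, -0.05115582]), 'wrist_torque': array([ 0.03985207,  0.01137272, -0.0184252 ]), 'gripper_force': 0.0, 'width': 0.09215432732611548} 0.0188
```

View pics/top0.png

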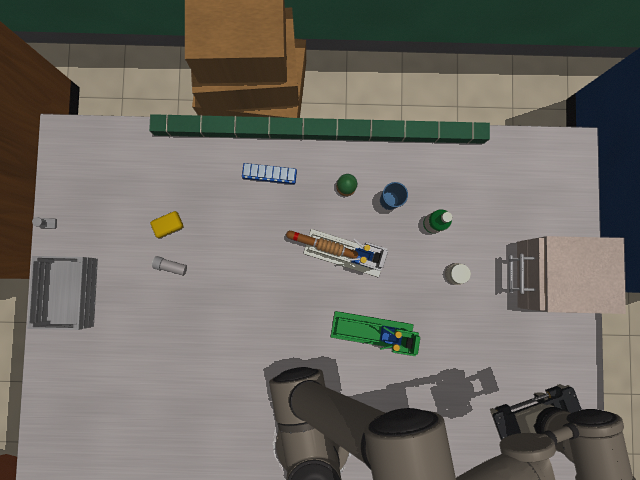

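View pics/side0.png

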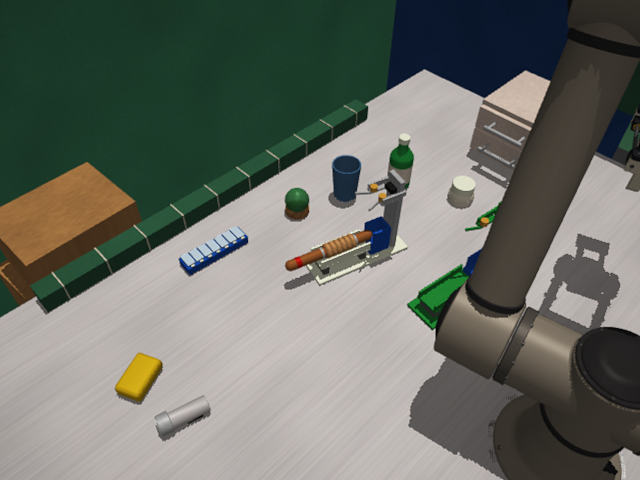

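Top view: the white stand runs from (305,240) to (385,262), with its column at the right (−y) end. The roller's red-banded head is at (290,236), and the green look-alike is at (375,332). The side view agrees with this. Next I'll fit the stand and roller geometry.

```bash
cat > m.py <<'E'
from h import *
def roller(P,img):
    i=cv2.cvtColor(img,cv2.COLOR_RGB2HSV).astype(int)
    m=((i[...,0]<14)|(i[...,0]>172))&(i[...,1]>110)&(P[...,2]>.04)&(abs(P[...,0]-.55)<.12)&(abs(P[...,1]+.03)<.15)
    n,l,st,_=cv2.connectedComponentsWithStats(m.astype(np.uint8)); k=1+np.argmax(st[1:,4]); return l==k
def line(Q):
    c=Q.mean(0);d=np.linalg.svd(Q-c)[2][0];t=(Q-c)@d;return c,d,t.min(),t.max()
E
python3 - <<'E'
from m import *
for c in('top','side'):
    s=snap(c);P=pts(s);img=s['img'].astype(int)
    R=roller(P,s['img']);Q=P[R];
    for zz in (.02,):
        q=Q[:,:2];cc,d,a,b=line(q);print(c,'roller',R.sum(),'c',cc,'d',d,'ends',cc+a*d,cc+b*d,'zmax',np.percentile(Q[:,2],[5,50,95]))
    reg=(abs(P[...,0]-.545)<.13)&(abs(P[...,1]+.05)<.17)&(img.min(-1)>0)
    sat=img.max(-1)-img.min(-1)
    B=reg&(P[...,2]>.005)&(P[...,2]<.012)
    r=cv2.minAreaRect((P[B][:,:2]*1000).astype(np.float32));print(' base',B.sum(),r,cv2.boxPoints(r).round(0).tolist())
    L=reg&(P[...,2]>.052)&(P[...,2]<.060)&(sat<60)
    q=P[L][:,:2]*1000;r=cv2.minAreaRect(q.astype(np.float32));print(' lips',L.sum(),r,cv2.boxPoints(r).round(0).tolist())
    T=reg&(P[...,2]>.198)&(P[...,2]<.212)
    if T.any(): print(' coltop',T.sum(),P[T].mean(0),P[T].min(0),P[T].max(0))
    O=reg&(img[...,0]>200)&(img[...,2]<110)&(P[...,2]>.15)
    print(' brass',P[O].round(3).tolist()[:30])
    U=reg&(img[...,2]>img[...,0]*2)&(P[...,2]>.07)&(P[...,2]<.08)
    if U.any():
        r=cv2.minAreaRect((P[U][:,:2]*1000).astype(np.float32));print(' bluetop',U.sum(),r)
s=snap('side');cv2.imwrite('pics/crop1.png',cv2.cvtColor(cv2.resize(s['img'][150:310,270:430],None,fx=3.7,fy=3.7,interpolation=2),cv2.COLOR_RGB2BGR))
E
```

```text
top roller 111 c [0.5872228  0.04413096] d [-0.47075605 -0.88226342] ends [0.60022226 0.0684938 ] [ 0.55178466 -0.02228512] zmax [0.06083683 0.06831402 0.07396764]
 base 852 ((544.8746948242188, -50.22123718261719), (258.6522216796875, 339.17376708984375), 0.09737519174814224) [[415.0, 119.0], [416.0, -220.0], [674.0, -220.0], [674.0, 120.0]]
 lips 159 ((566.0346069335938, -36.13603210449219), (259.22357177734375, 50.36627197265625), 73.56487274169922) [[505.0, -153.0], [554.0, -168.0], [627.0, 81.0], [579.0, 95.0]]
 coltop 90 [ 0.52818146 -0.16313276  0.20599673] [ 0.50645047 -0.17391294  0.19811167] [ 0.54976582 -0.15252059  0.21069992]
 brass [[0.532, -0.116, 0.181], [0.532, -0.118, 0.187]]
 bluetop 57 ((538.4656982421875, -131.46353149414062), (44.3295783996582, 40.68088150024414), 76.18003845214844)
side roller 381 c [0.58605654 0.05201748] d [0.28608895 0.95820307] ends [0.57411372 0.01201714] [0.59802969 0.09211937] zmax [0.05817474 0.06712494 0.07140287]
 base 1092 ((549.3619384765625, -50.776763916015625), (326.7219543457031, 246.5123291015625), 89.47866821289062) [[425.0, -
[... 255 characters left out ...]
659 -0.16041306  0.20443869] [ 0.50545674 -0.17574489  0.19804225] [ 0.55126073 -0.15006455  0.20852832]
 brass [[0.563, -0.129, 0.184], [0.563, -0.133, 0.181], [0.563, -0.127, 0.182], [0.557, -0.126, 0.187], [0.558, -0.13, 0.183], [0.555, -0.13, 0.185], [0.561, -0.121, 0.184], [0.56, -0.123, 0.184], [0.556, -0.128, 0.183], [0.552, -0.126, 0.187], [0.554, -0.122, 0.186], [0.528, -0.114, 0.188], [0.529, -0.119, 0.184], [0.528, -0.125, 0.181], [0.529, -0.113, 0.185], [0.523, -0.121, 0.184], [0.526, -0.113, 0.184], [0.525, -0.115, 0.183], [0.526, -0.119, 0.18], [0.524, -0.12, 0.181]]
 bluetop 162 ((538.0856323242188, -128.99560546875), (48.41782760620117, 44.042789459228516), 74.65335083007812)
```

View pics/crop1.png

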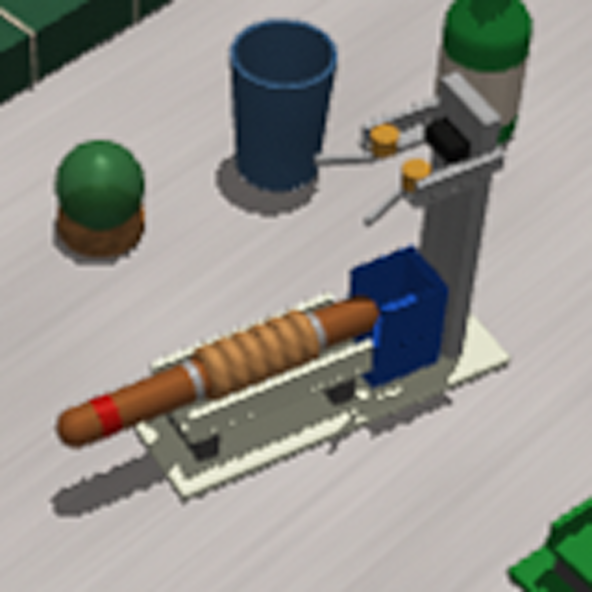

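```bash
cat >> m.py <<'E'
def onplane(s,uv,z):
    T=np.array(s['cam_to_world']);r=np.c_[(uv[:,0]-s['cx'])/s['fx'],(uv[:,1]-s['cy'])/s['fy'],np.ones(len(uv))]@T[:3,:3].T
    return T[:2,3]+r[:,:2]*((z-T[2,3])/r[:,2])[:,None]
E
python3 - <<'E'
from m import *
from scipy.ndimage import binary_closing
for c in('top','side'):
    s=snap(c);P=pts(s);img=s['img'].astype(int);i=cv2.cvtColor(s['img'],cv2.COLOR_RGB2HSV).astype(int)
    reg=(abs(P[...,0]-.56)<.10)&(abs(P[...,1]+.03)<.15)
    m=((i[...,0]<18)|(i[...,0]>172))&(i[...,1]>90)&(P[...,2]>.045)&(P[...,2]<.09)&reg
    m=binary_closing(m,iterations=3)
    n,l,st,_=cv2.connectedComponentsWithStats(m.astype(np.uint8));k=1+np.argmax(st[1:,4]);m=l==k
    v,u=np.nonzero(m);q=onplane(s,np.c_[u,v],.058);cc,d,a,b=line(q);print(c,'roller',len(q),'ends',cc+a*d,cc+b*d,'len',b-a,'yaw',np.degrees(np.arctan2(d[1],d[0])))
    d=d*np.sign(d[1]);t=(q-cc)@d;n=np.array([-d[1],d[0]]);w=(q-cc)@n
    bins=np.arange(t.min(),t.max(),.015)
    print([ (round((w[(t>=x)&(t<x+.015)].max()+w[(t>=x)&(t<x+.015)].min())*500,1),round(np.ptp(w[(t>=x)&(t<x+.015)])*1000)) for x in bins])
    # stand: cream
    W=reg&(img.min(-1)>195)&(img[...,0]-img[...,2]>8)
    print(' cream',W.sum())
    for lo,hi in((.002,.014),(.05,.062)):
        k=W&(P[...,2]>lo)&(P[...,2]<hi);r=cv2.minAreaRect((P[k][:,:2]*1000).astype(np.float32));print('  ',k.sum(),np.round(r[0],1),np.round(r[1],1),round(r[2],1),cv2.boxPoints(r).round(0).tolist())
    print(img[290 if c=='top' else 400,300],)
E
```

```text
top roller 674 ends [ 0.54322851 -0.11303709] [0.60217497 0.09010696] len 0.21152349838167483 yaw 73.81881667261898
[(np.float64(0.2), 20), (np.float64(0.5), 23), (np.float64(0.1), 23), (np.float64(0.6), 32), (np.float64(-0.4), 34), (np.float64(-0.3), 35), (np.float64(-0.2), 34), (np.float64(-0.4), 34), (np.float64(0.5), 22), (np.float64(-0.2), 23), (np.float64(-0.0), 23), (np.float64(-0.3), 22), (np.float64(0.4), 24), (np.float64(-0.3), 23), (np.float64(0.8), 9)]
 cream 0
   0 [0. 0.] [0. 0.] 0.0 [[0.0, 0.0], [0.0, 0.0], [0.0, 0.0], [0.0, 0.0]]
   0 [0. 0.] [0. 0.] 0.0 [[0.0, 0.0], [0.0, 0.0], [0.0, 0.0], [0.0, 0.0]]
[148 141 141]
side roller 1070 ends [ 0.5445572  -0.11688147] [0.60263688 0.0893177 ] len 0.2142226557209272 yaw 74.26917912142501
[(np.float64(0.3), 25), (np.float64(0.9), 29), (np.float64(-1.3), 33), (np.float64(-0.4), 39), (np.float64(-0.3), 39), (np.float64(-0.4), 39), (np.float64(-0.5), 40), (np.float64(-0.6), 40), (np.float64(1.6), 33), (np.float64(-0.3), 29), (np.float64(0.3), 29), (np.float64(-0.3), 28), (np.float64(-0.7), 28), (np.float64(-0.5), 27), (np.float64(2.2), 19)]
 cream 307
   213 [569.9 -82. ] [228.3 109.2] 75.1 [[488.0, -178.0], [593.0, -206.0], [652.0, 14.0], [546.0, 42.0]]
   78 [566.3 -40.2] [122.5  51.9] 74.0 [[524.0, -92.0], [574.0, -106.0], [608.0, 11.0], [558.0, 26.0]]
[192 185 182]
```

The roller's foot is at about (0.5435, −0.115) and its head at (0.603, 0.091), yaw 74.1°. The stand origin is near (0.537, −0.133), so the foot is about 31 mm short of home, which fits the stated range. I'm starting the approach.

Request:
servo_tool(
  increments=[
    [[1,0.5,-0.32,-0.4,0],[1,1,-0.64,-0.7,0],[1,1,-0.64,-0.7,0]],
  ],
  force=10,
)

```text
clock: 1.72
position: [0.254, -0.3972, 0.299]
ee_rot: [0.984, 0.176, 0.001, 0.002]
contact_force: [-1.1, 0.3, 1.0]
width: 0.0919
gripper_force: 0.0
```

Request:
servo_tool(
  increments=[
    [[1,0.5,-0.32,0,0],[1,1,-0.64,0,0],[1,1,-0.64,0,0]],
  ],
)

```text
clock: 2.1
position: [0.3257, -0.3018, 0.2965]
ee_rot: [0.984, 0.177, 0.0, -0.0]
contact_force: [-0.5, -0.7, 1.1]
width: 0.0915
gripper_force: 0.0
```

Request:
servo_tool(
  increments=[
    [[1,0.5,-0.32,0,0],[1,1,-0.64,0,0],[1,1,-0.64,0,0]],
  ],
)

```text
clock: 2.48
position: [0.3974, -0.2082, 0.2963]
ee_rot: [0.984, 0.177, -0.0, -0.0]
contact_force: [-0.7, -1.3, -0.6]
width: 0.0915
gripper_force: 0.0
```

Request:
servo_tool(
  increments=[
    [[1,0.5,-0.32,0,0],[1,1,-0.64,0,0],[1,1,-0.64,0,0]],
  ],
)

```text
clock: 2.85
position: [0.4692, -0.1145, 0.296]
ee_rot: [0.984, 0.176, -0.0, -0.0]
contact_force: [0.6, -1.1, -0.5]
width: 0.0916
gripper_force: 0.0
```

Request:
servo_tool(
  increments=[
    [[1,0.5,-0.32,0,-0.15],[1,1,-0.64,0,-0.3],[1,1,-0.64,0,-0.45],[1,1,-0.64,0,-0.6],[1,1,-0.64,0,-0.75],[1,1,-0.64,0,-0.9],[1,1,-0.64,0,-0.9]],
  ],
)

```text
clock: 3.72
position: [0.5398, -0.0234, 0.2963]
ee_rot: [0.799, 0.601, -0.001, 0.0]
contact_force: [-0.4, -0.8, -0.5]
width: 0.0919
gripper_force: 0.0
```

```bash
cat > st.py <<'E'
from h import *
from scipy.spatial.transform import Rotation as R
import sys
s=manip.get_state();r=R.from_quat(s['ee_rot']);X=r.as_matrix()
p=s['position'];print(s['clock'],p.round(4),'yaw',np.degrees(np.arctan2(X[1,0],X[0,0])).round(2),'F',s['contact_force'].round(2),'w',round(s['width'],4),'g',s['gripper_force'],'j',s['joint_positions'].round(2))
if len(sys.argv)>3: print('shift tool',((np.array(sys.argv[1:4],float)-p)@X*10).round(3))
u=np.array([.274,.962]);d=p[:2]-[.537,-.133];print('stand x',-(d@u),'lat',d@[-u[1],u[0]],'grasp z',p[2]+.0188)
E
python3 st.py 0.5956 0.0678 0.12
```

```text
3.725 [ 0.5398 -0.0234  0.2963] yaw 73.87 F [-0.36 -0.75 -0.52] w 0.0919 g 0.0 j [-0.18  0.33  1.35 -0.    1.46  0.1 ]
shift tool [1.033 0.284 1.762]
stand x -0.10619077111640844 lat 0.027343497795967137 grasp z 0.315107714641105
```

Request:
servo_tool(
  increments=[
    [[1,0.5,0.14,0,0],[1,1,0.28,0.5,0],[1,1,0.28,1,0]],
  ],
)

```text
clock: 4.1
position: [0.5963, 0.0683, 0.1961]
ee_rot: [0.799, 0.601, 0.002, 0.001]
contact_force: [1.0, -0.3, 0.2]
width: 0.0919
gripper_force: 0.0
```

Request:
servo_tool(
  increments=[
    [[1,0,0,0.4,0],[1,0,0,0.8,0],[1,0,0,0.8,0],[1,0,0,0.8,0]],
  ],
)

```text
clock: 4.6
position: [0.5954, 0.0668, 0.1182]
ee_rot: [0.799, 0.602, 0.001, 0.001]
contact_force: [-0.3, -0.0, 0.3]
width: 0.0914
gripper_force: 0.0
```

```bash
python3 st.py 0.5956 0.0678 0.039; python3 - <<'E'
from h import *
s=snap('side','app');cv2.imwrite('pics/app.png',cv2.cvtColor(cv2.resize(s['img'][150:330,230:430],None,fx=3,fy=3,interpolation=2),cv2.COLOR_RGB2BGR))
E
```

```text
4.6 [0.5954 0.0668 0.1182] yaw 73.96 F [-0.31 -0.02  0.29] w 0.0914 g 0.0 j [-0.02  0.57  1.46 -0.    1.1   0.26]
shift tool [ 0.01  -0.003  0.792]
stand x -0.20822577603027667 lat -0.0014735380737974368 grasp z 0.1370475250810042
```

View pics/app.png

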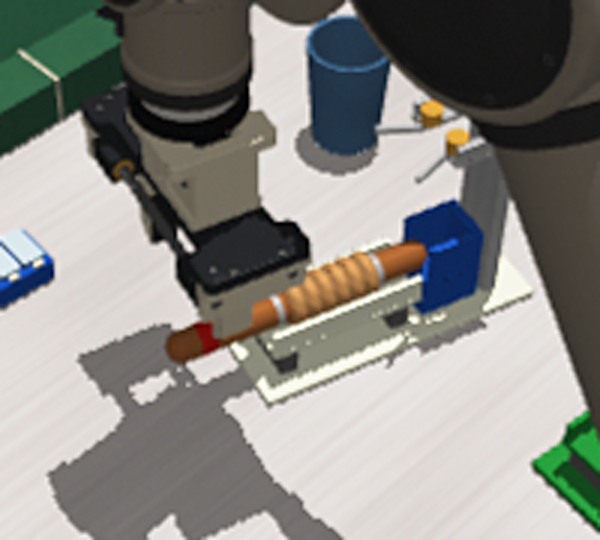

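The gripper straddles the handle just behind the red band, as planned. I'm lowering and gripping.

Request:
servo_tool(
  increments=[
    [[1,0,0,0.4,0],[1,0,0,0.7,0],[1,0,0,0.79,0],[1,0,0,0.79,0],[0.25,0,0,0.79,0],[0,0,0,0.79,0],[0,0,0,0.79,0],[0,0,0,0.79,0],[0,0,0,0.79,0],[0,0,0,0.79,0]],
  ],
  force=10,
)

```text
clock: 5.9
position: [0.5943, 0.0678, 0.0377]
ee_rot: [0.798, 0.603, -0.0, 0.0]
contact_force: [-0.1, -0.5, 0.9]
width: 0.0365
gripper_force: 0.0
```

```bash
python3 st.py
```

```text
5.9 [0.5943 0.0678 0.0377] yaw 74.1 F [-0.11 -0.53  0.92] w 0.0365 g 0.0 j [-0.01  0.67  1.53 -0.    0.93  0.26]
stand x -0.20885956399970915 lat -0.00012766786300796168 grasp z 0.05645906536221772
```

Still closing; I'll wait a few more rows.

Request:
servo_tool(
  increments=[
    [[0,0,0,0,0],[0,0,0,0,0],[0,0,0,0,0],[0,0,0,0,0],[0,0,0,0,0]],
  ],
)

```text
clock: 6.52
position: [0.5944, 0.0678, 0.0377]
ee_rot: [0.798, 0.602, -0.0, 0.0]
contact_force: [-0.0, -0.1, 0.3]
width: 0.0236
gripper_force: 10.0
```

Request:
servo_tool(
  increments=[
    [[0,-0.05,0,0,0],[0,-0.1,0,0,0],[0,-0.15,0,0,0],[0,-0.19,0,0,0],[0,-0.22,0,0,0],[0,-0.25,0,0,0],[0,-0.25,0,0,0]],
  ],
)

```text
clock: 7.4
position: [0.5874, 0.0433, 0.0377]
ee_rot: [0.798, 0.602, -0.0, 0.0]
contact_force: [-0.2, -0.8, 0.3]
width: 0.0239
gripper_force: 10.0
```

Request:
servo_tool(
  increments=[
    [[0,-0.02,0,0,0],[0,-0.04,0,0,0],[0,-0.04,0,0,0]],
  ],
)

```text
clock: 7.78
position: [0.5864, 0.0397, 0.0377]
ee_rot: [0.798, 0.603, -0.0, 0.0]
contact_force: [-1.0, 0.1, -0.2]
width: 0.0238
gripper_force: 10.0
```

Request:
servo_tool(
  increments=[
    [[0,-0.02,0,0,0],[0,-0.04,0,0,0],[0,-0.04,0,0,0]],
  ],
)

```text
clock: 8.15
position: [0.5859, 0.0376, 0.0379]
ee_rot: [0.798, 0.602, 0.001, -0.0]
contact_force: [2.3, 8.0, -1.1]
width: 0.0235
gripper_force: 10.0
```

```bash
python3 st.py
```

```text
8.15 [0.5859 0.0376 0.0379] yaw 74.08 F [ 2.25  7.98 -1.07] w 0.0235 g 9.999733418226242 j [-0.07  0.66  1.57  0.    0.91  0.21]
stand x -0.1775127682766199 lat -0.0003213735054708386 grasp z 0.05666832036657596
```

Foot contact came at 8 N after 31 mm of travel, as expected, so the foot is on the back wall. I'm swinging the head up in an arc, letting the roller pivot in the pads.

Request:
servo_tool(
  increments=[
    [[0,0,0,-0.07,0],[0,-0.007,0,-0.145,0],[0,-0.015,0,-0.215,0],[0,-0.027,0,-0.29,0],[0,-0.043,0,-0.36,0],[0,-0.061,0,-0.433,0],[0,-0.083,0,-0.5,0],[0,-0.107,0,-0.573,0],[0,-0.107,0,-0.573,0]],
  ],
)

```text
clock: 9.28
position: [0.5832, 0.0269, 0.096]
ee_rot: [0.798, 0.602, 0.002, 0.0]
contact_force: [2.0, 7.3, 1.5]
width: 0.0232
gripper_force: 10.0
```

```bash
python3 st.py;python3 - <<'E'
from h import *
s=snap('side');cv2.imwrite('pics/tilt.png',cv2.cvtColor(cv2.resize(s['img'][150:330,230:430],None,fx=3,fy=3,interpolation=2),cv2.COLOR_RGB2BGR))
E
```

```text
9.275 [0.5832 0.0269 0.096 ] yaw 74.08 F [2.04 7.34 1.49] w 0.0232 g 10.003846138715744 j [-0.09  0.57  1.53  0.    1.03  0.19]
stand x -0.16646079167161185 lat -0.0006160035213159179 grasp z 0.11476566892924947
```

View pics/tilt.png

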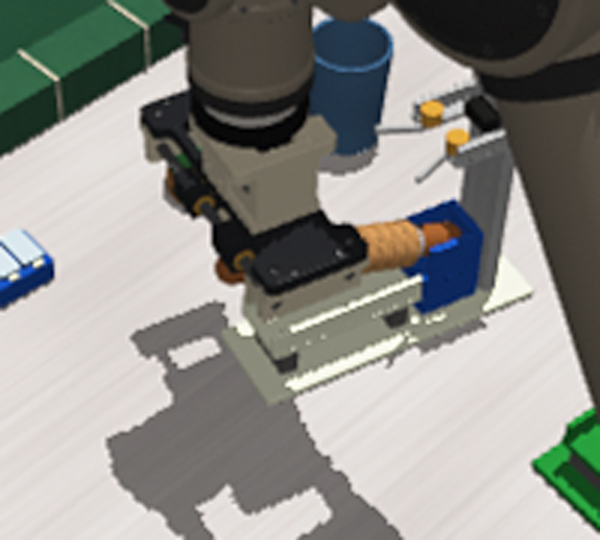

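The roller is tilting with its foot in the blue cup (about (440,235) in the crop), and forces are mild. Continuing to about 50°.

Request:
servo_tool(
  increments=[
    [[0,-0.03,0,-0.068,0],[0,-0.06,0,-0.136,0],[0,-0.095,0,-0.2,0],[0,-0.131,0,-0.267,0],[0,-0.172,0,-0.333,0],[0,-0.215,0,-0.398,0],[0,-0.262,0,-0.46,0],[0,-0.309,0,-0.521,0],[0,-0.36,0,-0.58,0],[0,-0.414,0,-0.636,0],[0,-0.47,0,-0.69,0],[0,-0.529,0,-0.741,0]],
  ],
)

```text
clock: 10.82
position: [0.5677, -0.0257, 0.1692]
ee_rot: [0.798, 0.602, -0.0, -0.0]
contact_force: [0.2, 0.8, -1.5]
width: 0.0235
gripper_force: 10.0
```

```bash
python3 st.py;python3 - <<'E'
from h import *
s=snap('side');cv2.imwrite('pics/tilt2.png',cv2.cvtColor(cv2.resize(s['img'][150:330,230:430],None,fx=3,fy=3,interpolation=2),cv2.COLOR_RGB2BGR))
E
```

```text
10.825 [ 0.5677 -0.0257  0.1692] yaw 74.08 F [ 0.16  0.83 -1.51] w 0.0235 g 9.999985992908478 j [-0.18  0.47  1.49 -0.    1.18  0.1 ]
stand x -0.11164890235453023 lat -8.182059031304131e-05 grasp z 0.1880361938762909
```

View pics/tilt2.png

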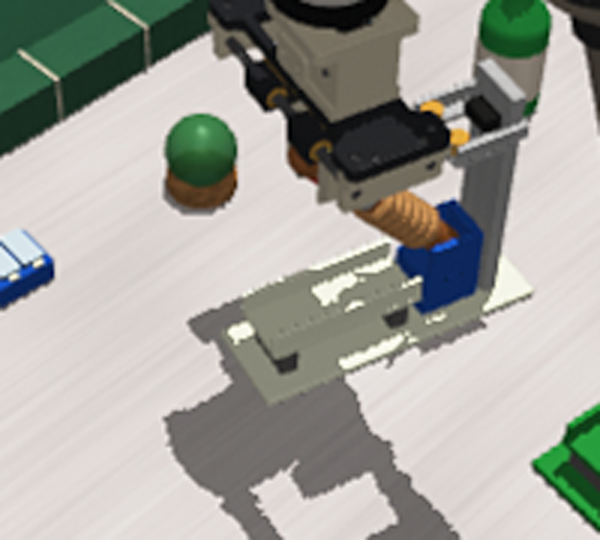

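The tilt is about 50°, with the foot still in the cup (about (440,240)) and low forces. The fingers clear the clip. Continuing to about 72°.

Request:
servo_tool(
  increments=[
    [[0,-0.05,0,-0.04,0],[0,-0.106,0,-0.082,0],[0,-0.17,0,-0.125,0],[0,-0.236,0,-0.164,0],[0,-0.303,0,-0.2,0],[0,-0.372,0,-0.235,0],[0,-0.442,0,-0.266,0],[0,-0.514,0,-0.294,0],[0,-0.514,0,-0.294,0]],
  ],
)

```text
clock: 12.0
position: [0.5537, -0.0752, 0.1987]
ee_rot: [0.798, 0.602, -0.0, 0.0]
contact_force: [-0.1, -0.1, -1.7]
width: 0.0238
gripper_force: 10.0
```

```bash
python3 st.py;python3 - <<'E'
from h import *
s=snap('side');a=s['img'][110:290,280:440]
s=snap('top');b=s['img'][190:310,290:430]
f=lambda a,k:cv2.resize(a,(int(a.shape[1]*k),540),interpolation=2)
cv2.imwrite('pics/tilt3.png',cv2.cvtColor(np.hstack([cv2.resize(a,(400,450)),cv2.resize(b,(400,450))]),cv2.COLOR_RGB2BGR))
E
```

```text
12.0 [ 0.5537 -0.0752  0.1987] yaw 74.05 F [-0.1 -0.1 -1.7] w 0.0238 g 9.999852329492569 j [-0.27  0.43  1.47 -0.    1.24  0.01]
stand x -0.06015515218738674 lat -0.0002153080682596835 grasp z 0.21745431342867255
```

View pics/tilt3.png

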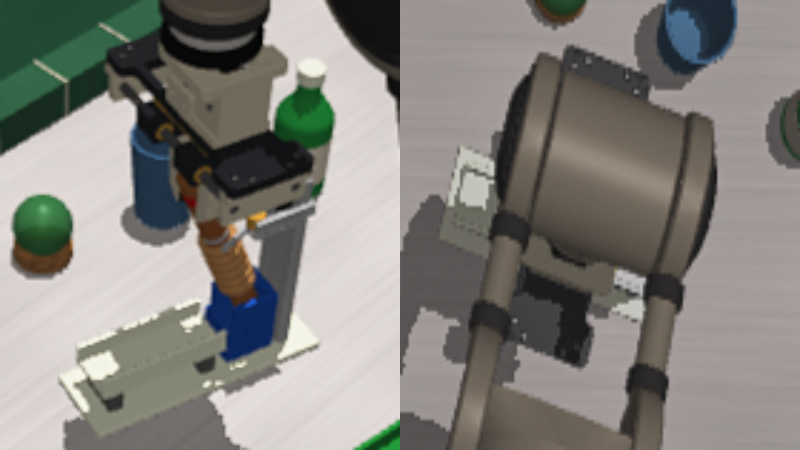

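The roller is at about 70° with its neck approaching the flared guide. Next I'll go to just short of the jaws and press down lightly to seat the foot.

Request:
servo_tool(
  increments=[
    [[0,-0.05,0,-0.01,0],[0,-0.1,0,-0.02,0],[0,-0.15,0,-0.03,0],[0,-0.2,0,-0.04,0],[0,-0.25,0,-0.045,0],[0,-0.25,0,-0.045,0],[0,-0.25,0,-0.035,0],[0,-0.25,0,-0.025,0],[0,-0.25,0,-0.025,0]],
  ],
)

```text
clock: 13.22
position: [0.5472, -0.0985, 0.2015]
ee_rot: [0.798, 0.603, 0.0, 0.0]
contact_force: [-1.4, 1.6, 2.7]
width: 0.0238
gripper_force: 10.0
```

```bash
python3 st.py
```

```text
13.225 [ 0.5472 -0.0985  0.2015] yaw 74.11 F [-1.42  1.64  2.72] w 0.0238 g 10.003600269556046 j [-0.32  0.42  1.48 -0.    1.24 -0.04]
stand x -0.035999484777582004 lat -0.0003368295581242173 grasp z 0.22034745688054214
```

Request:
servo_tool(
  increments=[
    [[0,0,-0.01,0,0],[0,-0.04,-0.01,-0.01,0],[0,-0.08,-0.01,-0.015,0],[0,-0.12,-0.01,-0.02,0],[0,-0.16,-0.01,-0.025,0],[0,-0.2,-0.01,-0.027,0],[0,-0.24,-0.01,-0.03,0],[0,-0.24,-0.01,-0.03,0]],
  ],
  force=25,
)

```text
clock: 14.22
position: [0.54, -0.1213, 0.2048]
ee_rot: [0.798, 0.602, 0.001, 0.0]
contact_force: [0.7, 3.8, 6.6]
width: 0.0233
gripper_force: 25.0
```

```bash
python3 st.py
```

```text
14.225 [ 0.54   -0.1213  0.2048] yaw 74.08 F [0.67 3.79 6.57] w 0.0233 g 25.00117599964142 j [-0.36  0.41  1.48  0.    1.25 -0.08]
stand x -0.01205376554127419 lat 0.00032448555965641215 grasp z 0.22362306853638445
```

Request:
servo_tool(
  increments=[
    [[0,-0.03,0,-0.003,0],[0,-0.06,0,-0.006,0],[0,-0.09,0,-0.008,0],[0,-0.12,0,-0.008,0],[0,-0.12,0,-0.008,0]],
  ],
)

```text
clock: 14.85
position: [0.5364, -0.1334, 0.2054]
ee_rot: [0.798, 0.602, 0.0, 0.001]
contact_force: [1.2, 2.0, 5.2]
width: 0.0235
gripper_force: 25.0
```

```bash
python3 st.py
```

```text
14.85 [ 0.5364 -0.1334  0.2054] yaw 74.08 F [1.18 1.96 5.24] w 0.0235 g 25.002154111862183 j [-0.38  0.41  1.48  0.    1.25 -0.1 ]
stand x 0.0005407378623326815 lat 0.0004328513330727664 grasp z 0.22419394028499262
```

Request:
servo_tool(
  increments=[
    [[0,-0.01,0,0,0],[0,-0.02,0,0,0],[0,-0.02,0,0,0]],
  ],
)

```text
clock: 15.22
position: [0.536, -0.1351, 0.2054]
ee_rot: [0.798, 0.602, 0.001, 0.001]
contact_force: [1.1, 2.2, 5.9]
width: 0.0237
gripper_force: 25.0
```

Request:
servo_tool(
  increments=[
    [[0,-0.01,0,0,0],[0,-0.02,0,0,0],[0,-0.02,0,0,0]],
  ],
)

```text
clock: 15.6
position: [0.5355, -0.1371, 0.2054]
ee_rot: [0.798, 0.602, 0.001, 0.001]
contact_force: [1.7, 2.0, 5.4]
width: 0.0234
gripper_force: 25.0
```

```bash
python3 st.py;python3 - <<'E'
from h import *
s=snap('side');cv2.imwrite('pics/clip.png',cv2.cvtColor(cv2.resize(s['img'][130:260,320:450],None,fx=4.5,fy=4.5,interpolation=2),cv2.COLOR_RGB2BGR))
E
```

```text
15.6 [ 0.5355 -0.1371  0.2054] yaw 74.08 F [1.7  2.02 5.39] w 0.0234 g 25.000630617141724 j [-0.39  0.41  1.48  0.    1.25 -0.11]
stand x 0.004307301352468495 lat 0.0003156090836503086 grasp z 0.22421172739962922
```

View pics/clip.png

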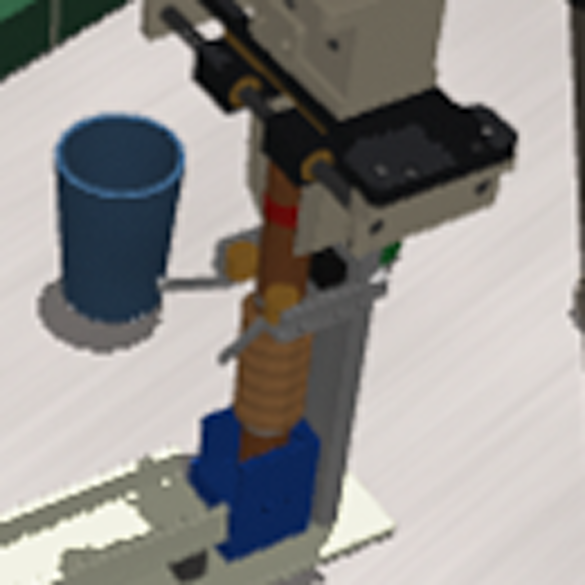

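Neck is between the brass jaws (front jaw at (282,300)). The back pad (330,268) seems not yet reached, so I'll keep pressing gently.

Request:
servo_tool(
  increments=[
    [[0,-0.01,0,0,0],[0,-0.02,0,0,0],[0,-0.03,0,0,0],[0,-0.03,0,0,0]],
  ],
)

```text
clock: 16.15
position: [0.5346, -0.1396, 0.2054]
ee_rot: [0.798, 0.602, 0.001, 0.0]
contact_force: [1.4, 3.0, 5.8]
width: 0.0235
gripper_force: 25.0
```

Request:
servo_tool(
  increments=[
    [[0,-0.01,0,0,0],[0,-0.02,0,0,0],[0,-0.02,0,0,0]],
  ],
)

```text
clock: 16.52
position: [0.5346, -0.1399, 0.2053]
ee_rot: [0.798, 0.603, 0.002, -0.001]
contact_force: [3.9, 9.5, 5.3]
width: 0.0236
gripper_force: 25.0
```

```bash
python3 st.py; python3 - <<'E'
from h import *
s=snap('side');P=pts(s);i=s['img'].astype(int);h=cv2.cvtColor(s['img'],cv2.COLOR_RGB2HSV).astype(int)
u=np.array([.274,.962]);
D=P[...,:2]-[.537,-.133];sx=-(D@u);sy=D@np.array([u[1],-u[0]]);z=P[...,2]
m=(((h[...,0]<18)|(h[...,0]>172))&(h[...,1]>90)&(abs(sx)<.05)&(abs(sy)<.03))
for a in np.arange(.06,.25,.012):
    k=m&(z>a)&(z<a+.012)
    if k.sum()>3: print(round(a+.006,3),k.sum(),'sx',(np.percentile(sx[k],[5,50,95])*1000).round(1),'sy',(np.percentile(sy[k],[5,50,95])*1000).round(1))
k=(i[...,0]>150)&(i[...,2]<80)&(h[...,0]>14)&(h[...,0]<25)&(abs(sx)<.06)&(abs(sy)<.06)&(z>.165)
print(np.c_[sx[k],sy[k],z[k]].round(3).tolist())
E
```

```text
16.525 [ 0.5346 -0.1399  0.2053] yaw 74.11 F [3.92 9.53 5.29] w 0.0236 g 25.002916753292084 j [-0.4   0.41  1.48  0.    1.25 -0.12]
stand x 0.007270202948125795 lat 0.0004634456103925909 grasp z 0.22414286798438585
0.066 11 sx [-13.9 -11.4  -6.2] sy [-8.5 -3.9  0.6]
0.078 25 sx [-13.   -8.7   4.2] sy [-10.8  -8.1   0.9]
0.09 31 sx [-16.   -9.9  10.2] sy [-15.8 -10.    4.7]
0.102 51 sx [-18.2  -9.2   7.8] sy [-16.9 -13.1  -1.5]
0.114 63 sx [-18.1 -10.6   8.2] sy [-15.9 -11.3   1.4]
0.126 56 sx [-18.2 -11.    6.7] sy [-16.8 -12.3   2.9]
0.138 61 sx [-17.5  -9.    8.3] sy [-16.7 -12.7  -0.4]
0.15 39 sx [-18.6 -11.5   5.9] sy [-16.8 -12.   -2.4]
0.162 16 sx [-19.1 -12.7  -8. ] sy [-8.   4.7 12.5]
0.174 24 sx [-21.9  -4.   12. ] sy [-18.1  -5.6  18.3]
0.186 58 sx [-21.   -9.5   6.2] sy [-14.1  -8.6  19.3]
0.198 47 sx [-13.8  -8.7   2.9] sy [-12.7  -7.4   1.9]
0.21 35 sx [-12.9  -8.9  -3.5] sy [-14.1  -6.4   1.6]
0.222 40 sx [-12.8  -9.6  -5.2] sy [-12.   -5.5   5.6]
0.234 37 sx [-12.6  -9.8  -4.6] sy [-12.2  -7.    2.6]
0.246 21 sx [-12.8 -10.7  -6.8] sy [-8.3 -4.3  3.2]
[]
```

Force rose to 10 N on the back pad. The roller's front surface is vertical: stand x ≈ −13 mm near the foot and −13 mm at the head. I'm releasing and retreating straight up.

Request:
servo_tool(
  increments=[
    [[0,0.01,0,0,0],[0.3,0.01,0,0,0],[0.5,0.01,0,0,0],[0.7,0.01,0,0,0],[1,0.01,0,0,0],[1,0.01,0,0,0],[1,0.01,0,0,0],[1,0.01,0,0,0],[1,0.01,0,0,0],[1,0.01,0,0,0]],
  ],
)

```text
clock: 17.82
position: [0.5339, -0.1406, 0.2048]
ee_rot: [0.798, 0.603, -0.0, 0.0]
contact_force: [0.4, -0.1, -0.1]
width: 0.0919
gripper_force: 0.0
```

Request:
servo_tool(
  increments=[
    [[1,0,0,-0.1,0],[1,0,0,-0.3,0],[1,0,0,-0.6,0],[1,0,0,-0.9,0],[1,0,0,-0.9,0]],
  ],
)

```text
clock: 18.45
position: [0.535, -0.141, 0.2978]
ee_rot: [0.798, 0.603, 0.001, 0.003]
contact_force: [0.4, -0.0, -0.1]
width: 0.092
gripper_force: 0.0
```

Request:
servo_tool(
  increments=[
    [[1,0.4,0,0,0],[1,0.8,0,0,0],[1,1,0,0,0],[1,1,0,0,0]],
  ],
)

```text
clock: 18.95
position: [0.5613, -0.0437, 0.2943]
ee_rot: [0.797, 0.603, -0.0, -0.0]
contact_force: [-0.0, -0.0, 0.9]
width: 0.0919
gripper_force: 0.0
```

```bash
python3 st.py; python3 - <<'E'
from h import *
s=snap('side');cv2.imwrite('pics/end.png',cv2.cvtColor(cv2.resize(s['img'][130:260,320:450],None,fx=4.5,fy=4.5,interpolation=2),cv2.COLOR_RGB2BGR))
P=pts(s);h=cv2.cvtColor(s['img'],cv2.COLOR_RGB2HSV).astype(int)
u=np.array([.274,.962]);D=P[...,:2]-[.537,-.133];sx=-(D@u);sy=D@np.array([u[1],-u[0]]);z=P[...,2]
m=(((h[...,0]<18)|(h[...,0]>172))&(h[...,1]>90)&(abs(sx)<.05)&(abs(sy)<.03))
for a in (.06,.072,.2,.215,.23):
    k=m&(z>a)&(z<a+.012)
    if k.sum()>3: print(a,k.sum(),'sx',(np.percentile(sx[k],[5,50,95])*1000).round(1),'sy',(np.percentile(sy[k],[5,50,95])*1000).round(1))
print('ztop',np.sort(z[m])[-8:])
E
```

```text
18.95 [ 0.5613 -0.0437  0.2943] yaw 74.22 F [-0.01 -0.01  0.91] w 0.0919 g 0.0 j [-0.21  0.37  1.29 -0.    1.48  0.06]
stand x -0.0925669403389243 lat 0.0010929721990481783 grasp z 0.3130761308819771
0.06 10 sx [-13.  -11.7  -9.5] sy [-5.8 -1.3  1.7]
0.072 27 sx [-12.9  -7.3   4.3] sy [-11.7  -7.4   0.5]
0.2 47 sx [-12.9  -7.1   5. ] sy [-12.1  -9.2   3.5]
0.215 47 sx [-13.7  -6.7   3.3] sy [-12.5  -9.5  -2. ]
0.23 47 sx [-14.2  -8.4   5.1] sy [-12.   -8.8  -0.4]
ztop [0.25469554 0.25488625 0.25500128 0.25564736 0.25577907 0.25627776
 0.25631452 0.25677216]
```

View pics/end.png

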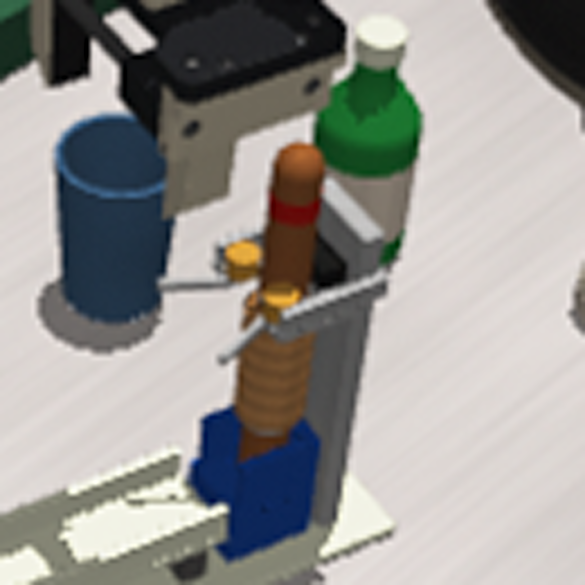

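The roller stands freely with its head at z ≈ 0.255 (40 + 215 mm). The brass jaws are back at their original pixels, about (374,187) and (382.5,197), so they have closed. Handing in.

```bash
python3 -c "
from station import manip
print(manip.sign_off())"
```

```text
the job is handed in; nothing more can be done
None
```

The roller stands upright in the cup, its neck is clipped behind closed jaws, the gripper is clear, and the job is handed in; the verdict was not shown.

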